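Tip in the sample pots and hold the reader over them

ROBOT

A 6-joint arm with a two-finger parallel gripper is mounted at the origin on the work surface. World frame = base frame: x ahead of the robot, y to its left, z up, the work surface at z = 0. Lengths are in m, angles in rad, forces in N, time in s.
With the tool pointing down it reaches from about 0.375 to 0.9 m from the base axis. Payload 3.1 kg.
Tool frame: the origin (TCP) lies midway between the tips of the shut fingers; the grasp point (between the pads) lies 19 mm behind it; z points along the fingers, y is the line along which they close (so a half turn about z gives the same grasp; the last joint's range is limited). The gripper opens to 87 mm and grips with 3 to 60 N. Pads are 19 mm wide; open, the fingers measure 117 mm over their backs; the gripper's body (75 mm by 190 mm) begins 51 mm behind the grasp point.
Start: joints at [-1.312, 0.527, 1.433, -0, 1.181, -0.178], TCP at [0.264, -0.566, 0.223] pointing down, gripper open.
Joint ranges: [-3.08, 3.08], [-0.75, 2.2], [0.22, 2.44], [-1.43, 4.57], [0, 2.65], [-2.85, 2.85]. Speed limits (rad/s): [2.79, 2.79, 3.14, 3.14, 3.14, 3.14].

INTERFACE

Orientations are given as a unit quaternion [x, y, z, w].
In Python, from rig import status, imaging, order gives the robot as it stands.
- The arm moves only by the tool arm_command, never from a script. Its argument "deltas" is one flat list of numbers, 5 for each row, row after row: the opening, from -1 (shut) to 1 (fully open), so that 0 is half open, then the shift along the tool's x, y, z in m, then the turn about the tool's z in rad. In form: [gripper, tx, ty, tz, roll, gripper, tx, ty, tz, roll, ...]. A call has 1 to 12 rows; each row shifts and turns the commanded pose from where the row before left it, along the tool's axes as they then stand; what a row does not reach is not made up. A row lasts 1/8 s, in which the tool goes at most 62.5 mm and 10.7 degrees, less where a joint would pass 70% of its speed; a pose out of reach is approached as far as the arm can. A call with a gripper value outside its range is refused whole. The fingers move at their own pace and stop on an object; "newtons" is the grip in N (left out, the last holds). Time passes only in rows, so rows that do not move let the fingers close. It gives the time, the measured TCP pose, the force, the opening and the grip force at its end, in the units of the state.
- status.get_obs(): the state, without advancing time (a new reading comes with each control period).
- imaging.camera(name): name is "side" or "top"; returns (picture, depth): 480x640x3 uint8, red, green, blue; 480x640 float32, m along the optical axis (not along the pixel's ray), 0 where there is no reading.
- imaging.camera_params(name): a dict with "intrinsics" (3x3 intrinsics, pixels), "camera_from_world" (4x4, takes a point from world to camera coordinates). Camera axes: x right, y up, looking along -z (the intrinsics and any distortion apply to the point x, -y, -z); pixel columns grow to the right and rows downward; lengths in m; the calibration is good to about 2 mm. A picture is of the moment at which its call begins. camera_params takes no time and is no camera call.
- order.hand_in(): hands the job in; it is judged then, once.
The state is a dict: "time": time; "q": joint angles; "joint_velocities": joint speeds; "joint_torque": joint torques, N m; "position": TCP position; "tool_rot": TCP orientation; "ft_force": force on the tool from outside, world axes, zero at the start; "moment": the same for the moment, N m; "grip_width": finger opening in m; "grip_force": force on a finger pad.
Only numpy, scipy, OpenCV 4.12 (cv2) and the standard library are available. Lean on these libraries where they do the work, as an engineer would, in place of code of your own. Each camera call takes 0.05 s, during which the arm holds its last target. There are 200 camera calls.

TASK

Book in the batch: pick up the scoop tray (it has a black grip post), tip all four sample pots out of it into the grey bin without the fingers touching the pots, and set the empty tray down flat on the table and let it go. Then draw the tag reader up out of its holster, turn it so that it lies level with its antenna face (the one with the black disc) looking down, and keep it raised over the middle of the bin, about a hand's breadth above the rim. Finish while still holding it there, clear of everything, and leave the other things on the desk alone.

Things in the scene. Friction and masses are not known exactly. Their poses are not given: they have to be found in the camera images.
- tray: Loose steel scoop tray, 280 g. Origin: centre of the pan's underside, z up. Pan 150 (own x) x 108 mm (y), floor 5 mm thick, walls 4 mm thick, 32 mm high on three sides; its mouth at own x = -75 mm is open, no lip, and looks roughly to the robot. Stands left or right of the bin. Pots ride safely within 15 degrees of level and slide out of the mouth when it is tipped down 50 degrees or more.
- tray_grip (a point): Point on the axis of the tray's grip: an upright black square post, 24 x 24 mm, from table level to 85 mm, at tray x = +130 mm on a bracket 26 mm wide, 10 mm high behind the pan. The point is 58 mm above the tray's underside; axes as the tray's
- pot0: One of four alike capped sample pots (white body, grey cap), 29 mm across, 34 mm high, 30 g; at the start all four stand upright on the tray's floor. Origin: centre of its underside, z along the pot to its cap
- pot1: One of four alike capped sample pots (white body, grey cap), 29 mm across, 34 mm high, 30 g; at the start all four stand upright on the tray's floor. Origin: centre of its underside, z along the pot to its cap
- pot2: One of four alike capped sample pots (white body, grey cap), 29 mm across, 34 mm high, 30 g; at the start all four stand upright on the tray's floor. Origin: centre of its underside, z along the pot to its cap
- pot3: One of four alike capped sample pots (white body, grey cap), 29 mm across, 34 mm high, 30 g; at the start all four stand upright on the tray's floor. Origin: centre of its underside, z along the pot to its cap
- bin_in (a point): Centre of the inner floor of the open grey bin, 5 mm above the table; z up, x and y along the bin's sides. Bin 180 x 180 mm outside, 90 mm high, walls 5 mm, fixed. It stands between the tray and the holster
- holster: Grey desk holster, fixed. Origin: centre of its underside; z up. Base plate 110 mm (own x) x 130 mm (own y) x 12 mm; on it a slot open at the top, inside 28 mm (own x) x 76 mm (own y), walls 6 mm, from 12 mm to 57 mm above the table. It stands on the other side of the bin from the tray
- reader: Loose tag reader, 220 g: white flat paddle 22 (own x) x 70 (y) x 80 mm (z 0 to 80) and in line with it a black straight handle 28 (x) x 26 mm (y), z 80 to 202. Origin: centre of the paddle's free end face. At first it stands paddle down in the holster slot, origin 12 mm above the table, handle straight up. Antenna face: at own -x, looks roughly to the robot at first.
- reader_grip (a point): Point on the axis of the reader's handle, 175 mm from the paddle's free end (27 mm below the handle's top end); axes as the reader's
- antenna (a point): Centre of the reader's antenna face, the paddle's face with a flat black disc 60 mm across (reader x = -11, z = 40 mm); axes as the reader's, so the face looks along -x. The other face is plain, with a small thumb key above it on the handle
- stapler: Bystander, to be left where it stands: blue desk stapler, 150 x 38 x 50 mm. Origin: centre of its underside
- sprayer: Bystander, to be left where it stands: white trigger spray bottle with red head, 90 mm across, 200 mm tall. Origin: centre of its underside
- pump: Bystander, to be left where it stands: clear pump bottle, 56 mm across, 160 mm tall. Origin: centre of its underside
- carton: Bystander, to be left where it stands: small cardboard carton, 60 x 90 x 50 mm. Origin: centre of its underside
- tape: Bystander, to be left where it stands: roll of clear tape lying flat, 90 mm across, 22 mm high. Origin: centre of its underside
- marker: Bystander, to be left where it stands: black marker pen lying flat, 125 mm long, 15 mm thick. Origin: centre of its underside
- tin: Bystander, to be left where it stands: round aluminium tin, 70 mm across, 57 mm high. Origin: centre of its underside
- bin: The open grey bin (see bin_in), fixed. Origin: centre of its underside

How it is judged:
On the way, in this order (a step that is already met when the one before it is completed fails the run):
1. all four pots are in the bin (x of pot0 in the frame of bin_in between -0.0895 and 0.0895 m and y of pot0 in the frame of bin_in between -0.0895 and 0.0895 m and height (world z) of each of pot0, pot1, pot2, pot3 below 0.08 m and x of pot1 in the frame of bin_in between -0.0895 and 0.0895 m and y of pot1 in the frame of bin_in between -0.0895 and 0.0895 m and x of pot2 in the frame of bin_in between -0.0895 and 0.0895 m and y of pot2 in the frame of bin_in between -0.0895 and 0.0895 m and x of pot3 in the frame of bin_in between -0.0895 and 0.0895 m and y of pot3 in the frame of bin_in between -0.0895 and 0.0895 m), for 0.2 s.
2. the empty tray is back flat on the table and released (height (world z) of tray below 0.012 m and angle between tray's own z axis and vertical below 0.1 rad and contact force between the fingers and tray below 0.2 N and linear speed of tray below 0.03 m/s), for 0.2 s.
3. the reader is out of its holster, tray and pots as they should be (all of step 1 and all of step 2 and height (world z) of reader above 0.075 m and contact force between the fingers and reader above 1 N), for 0.1 s.
At the end, for the whole second after the job is handed in: All pots in the bin; tray flat on the table (0.1 rad), let go; reader gripped, still, touching nothing but the fingers, antenna face within 25 degrees of straight down, its centre within 60 mm sideways of the bin's centre and 25 to 210 mm above the rim (all of step 1 and all of step 2 and angle between antenna's own x axis and vertical below 0.44 rad and horizontal distance between antenna and bin_in below 0.06 m and height (world z) of antenna between 0.115 and 0.3 m and contact force between the fingers and reader above 2 N and contact force between reader and tray below 0.2 N and contact force between reader and holster below 0.2 N and linear speed of reader below 0.03 m/s and contact force between reader and bin below 0.2 N); the arm keeps its last pose, push and grip.
It fails at once if the fingers touch a pot (contact force between the fingers and pot0 above 1 N or contact force between the fingers and pot1 above 1 N or contact force between the fingers and pot2 above 1 N or contact force between the fingers and pot3 above 1 N).
It fails at once if a bystander is moved more than 40 mm (distance of any of stapler, sprayer, pump, carton, tape, marker, tin from where it was at the start of the episode above 0.04 m).
It also fails if it takes over 69 s, if anything falls off the work surface, if the arm or the gripper's body presses on something with over 40 N, if the wrist force passes 120 N, or if a joint passes its speed limit or range.

## Working session

There is one attempt and no reset: what is moved stays moved. The work goes in short steps, Python scripts to look and compute and a tool call to move; the robot and the scene stay as the last step left them, time stands still between calls to the robot, and variables do not carry over. Pictures are saved under pics/ and viewed, at most 10 in all, crops included, and the job is handed in when it is done.

Besides the shell and the picture viewer there is one more tool, called after ">>>" as a command line: name --argument value ..., lists and objects as JSON in quotes. arm_command: Moves the arm, as the interface text tells. Its arguments: {"type":"object","properties":{"deltas":{"type":"array"},"newtons":{"type":"number"}},"required":["deltas"]}

```bash
mkdir -p pics; ls; python3 - <<'E'
from rig import status, imaging, order
import numpy as np, cv2
o=status.get_obs(); print({k:np.round(v,3) for k,v in o.items()})
for n in("side","top"):
    p,d=imaging.camera(n); cv2.imwrite(f"pics/{n}0.png",p[:,:,::-1]); np.savez(f"{n}0.npz",p=p,d=d)
    c=imaging.camera_params(n); print(n,c); print((d>0).mean())
E
```

```text
pics
{'time': np.float64(0.0), 'q': array([-1.313,  0.528,  1.434, -0.   ,  1.181, -0.179]), 'joint_velocities': array([ 0.002,  0.001, -0.   , -0.   ,  0.   ,  0.   ]), 'joint_torque': array([ 1.0000e-03, -4.4004e+01, -1.7659e+01,  6.3000e-02,  5.8000e-02,
       -0.0000e+00]), 'position': array([ 0.264, -0.566,  0.222]), 'tool_rot': array([ 0.976,  0.217, -0.   , -0.001]), 'ft_force': array([-0.068,  0.703,  0.724]), 'moment': array([-0.035,  0.033, -0.003]), 'grip_force': np.float64(0.0), 'grip_width': np.float64(0.087)}
side {'intrinsics': array([[466.41642898,   0.        , 319.56912449],
       [  0.        , 466.41642898, 234.02966112],
       [  0.        ,   0.        ,   1.        ]]), 'camera_from_world': array([[ 0.99010556, -0.13926024, -0.01725008, -0.58759979],
       [ 0.11778389,  0.75793897,  0.64160383, -0.15061061],
       [-0.07627539, -0.6372873 ,  0.7668422 , -1.12083786],
       [ 0.        ,  0.        ,  0.        ,  1.        ]])}
0.9959147135416667
top {'intrinsics': array([[566.04967723,   0.        , 315.27105875],
       [  0.        , 566.04967723, 239.73395101],
       [  0.        ,   0.        ,   1.        ]]), 'camera_from_world': array([[-4.69089316e-04, -9.99995680e-01,  2.90176327e-03,
         2.15909678e-03],
       [ 9.80877467e-01,  1.04640666e-04,  1.94626268e-01,
        -6.06848266e-01],
       [-1.94625731e-01,  2.93757130e-03,  9.80873180e-01,
        -1.53352287e+00],
       [ 0.00000000e+00,  0.00000000e+00,  0.00000000e+00,
         1.00000000e+00]])}
0.9960319010416666
```

View pics/top0.png

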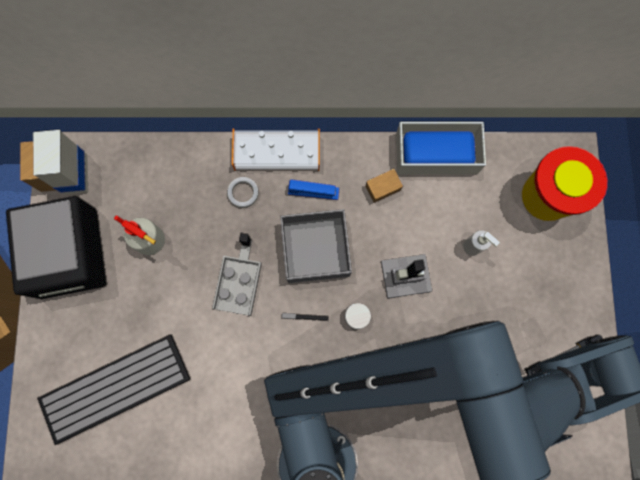

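View pics/side0.png

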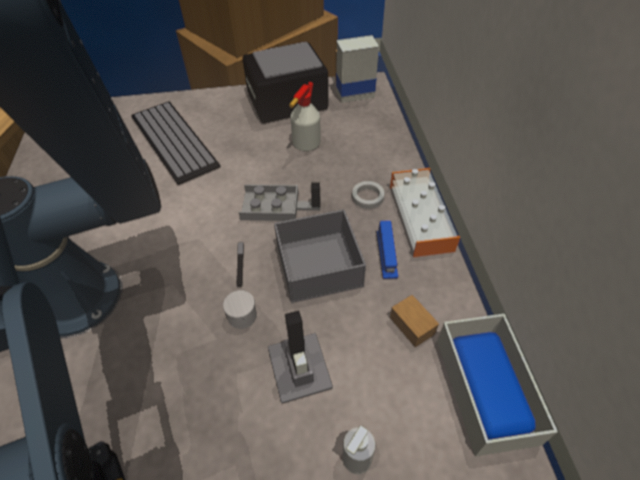

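The top view shows the tray at about (238,285) with its post at (245,240). The bin is at (316,245), and the holster and reader at (407,277) with the handle top at (416,268). In the side view the post is at (315,193) and the handle at (294,330). Tool orientation has only yaw, so I'll tip the tray and turn the reader by letting them pivot in the pads.

```bash
cat > h.py <<'E'
import numpy as np, cv2
from rig import status, imaging, order
def cloud(n,tag=None):
    """picture, world xyz per pixel"""
    if tag: f=np.load(tag); p,d=f['p'],f['d']
    else: p,d=imaging.camera(n)
    c=imaging.camera_params(n); K=c['intrinsics']; T=np.linalg.inv(c['camera_from_world'])
    v,u=np.mgrid[:480,:640]
    P=np.stack([(u-K[0,2])*d/K[0,0],-(v-K[1,2])*d/K[1,1],-d],-1)@T[:3,:3].T+T[:3,3]
    P[d==0]=np.nan
    return p,P
def sel(p,P,box,z,v=(0,255),dsat=255):
    b=p.max(-1)
    m=(P[...,2]>z[0])&(P[...,2]<z[1])&(P[...,0]>box[0])&(P[...,0]<box[1])&(P[...,1]>box[2])&(P[...,1]<box[3])&(b>=v[0])&(b<=v[1])
    return P[m]
def rect(Q):
    return cv2.minAreaRect((Q[:,:2]*1000).astype(np.float32))
E
python3 - <<'E'
from h import *
np.set_printoptions(precision=4,suppress=True)
for n in("top","side"):
    p,P=cloud(n,n+"0.npz"); print(n)
    if n=="top":
        for u,v in((238,285),(245,238),(316,245),(407,277),(417,266),(358,316),(305,317),(314,190),(242,192),(384,185),(140,235),(480,240)): print((u,v),P[v,u],p[v,u])
    for name,box,z,v in(("post",(.45,.8,.05,.3),(.06,.095),(0,70)),("trayrim",(.45,.68,.08,.3),(.027,.036),(0,255)),("caps",(.45,.68,.08,.3),(.036,.045),(0,255)),
      ("bin",(.5,.8,-.12,.12),(.083,.096),(0,255)),("readertop",(.45,.75,-.3,-.1),(.2,.225),(0,255)),("paddle",(.45,.75,-.3,-.1),(.06,.098),(90,255)),("slot",(.45,.75,-.3,-.1),(.05,.06),(0,255)),("base",(.45,.75,-.3,-.1),(.008,.016),(0,255))):
        Q=sel(p,P,box,z,v)
        if len(Q)>3: print(name,len(Q),np.median(Q,0),np.round(rect(Q)[0],1),np.round(rect(Q)[1],1),round(rect(Q)[2],1))
E
```

```text
top
(238, 285) [0.4851 0.223  0.0078] [173 171 167]
(245, 238) [nan nan nan] [44 43 45]
(316, 245) [ 0.602  -0.0002  0.0052] [141 140 141]
(407, 277) [ 0.4989 -0.2498  0.0781] [47 46 42]
(417, 266) [ 0.5083 -0.2525  0.2179] [46 44 46]
(358, 316) [ 0.3936 -0.115   0.0602] [211 209 204]
(305, 317) [0.3936 0.0309 0.0172] [42 42 42]
(314, 190) [0.7561 0.0056 0.0459] [ 39 105 206]
(242, 192) [ 0.7647  0.2201 -0.0051] [146 137 128]
(384, 185) [ 0.7705 -0.1968  0.0481] [182 138  83]
(140, 235) [0.5928 0.454  0.1931] [213  32  23]
(480, 240) [ 0.5943 -0.4441  0.1192] [154 155 141]
post 114 [0.6101 0.1939 0.081 ] [584.  133.4] [161.  180.4] 88.4
trayrim 214 [0.5136 0.2163 0.0326] [540.6 171.3] [143.5 286.2] 33.3
caps 252 [0.5053 0.2367 0.0394] [555.9 175.3] [123.5 289.8] 52.3
bin 435 [ 0.6063 -0.0139  0.0898] [591.1   1.5] [181.2 180.1] 5.8
readertop 126 [ 0.5114 -0.258   0.2142] [ 512.1 -259.2] [27.8 26.7] 8.1
paddle 114 [ 0.5081 -0.238   0.09  ] [ 510.2 -256.4] [82.6 35.5] 80.8
slot 146 [ 0.5076 -0.2242  0.0548] [ 623.8 -232. ] [271.7  82.5] 12.0
base 794 [ 0.5176 -0.2292  0.0116] [ 599.9 -200.8] [299.6 197.4] 0.4
side
post 568 [0.6036 0.0894 0.0738] [597.3 140. ] [150.4 170.8] 81.6
trayrim 458 [0.5308 0.187  0.0312] [542.6 172.5] [151.8 287.1] 30.9
caps 352 [0.5225 0.1921 0.0389] [549.3 169.6] [157.2 258.5] 23.4
bin 680 [ 0.5997 -0.0276  0.0882] [590.9   3.2] [180.2 186.4] 6.2
readertop 246 [ 0.5129 -0.2625  0.2127] [ 512.8 -259. ] [27.9 26.9] 10.3
paddle 205 [ 0.5164 -0.2865  0.0903] [ 513.1 -281.6] [28.2 24.8] 6.9
slot 296 [ 0.5165 -0.2695  0.0559] [ 623.9 -236. ] [269.3  89.4] 11.5
base 1442 [ 0.4973 -0.2498  0.0114] [ 603.8 -237.7] [295.8 113.9] 7.8
```

```bash
python3 - <<'E'
from h import *
np.set_printoptions(precision=4,suppress=True)
for n in("top","side"):
    p,P=cloud(n,n+"0.npz"); print(n)
    for name,box,z,v in(("post",(.54,.68,.14,.25),(.06,.095),(0,75)),("tray",(.4,.6,.11,.31),(.027,.048),(0,255)),("holster",(.42,.6,-.34,-.17),(.009,.0145),(0,255)),("bin",(.48,.7,-.12,.12),(.086,.094),(0,255)),("readerH",(.48,.56,-.3,-.2),(.11,.225),(0,80))):
        Q=sel(p,P,box,z,v); r=rect(Q)
        print(name,len(Q),np.median(Q,0),Q.min(0),Q.max(0),np.round(r[0],1),np.round(r[1],1),round(r[2],1))
    print(np.nanmin(P[...,0]))
    # bounding of marker, tin, etc
    for nm,b in(("tin",(.33,.46,-.18,-.06)),("marker",(.33,.46,-.03,.1))):
        Q=sel(p,P,b,(.012,.07)); print(nm,Q.min(0),Q.max(0))
p,P=cloud("top","top0.npz"); print(P[232:246:2,236:254:2,2])
E
```

```text
top
post 82 [0.6069 0.1996 0.0842] [0.5967 0.1879 0.0623] [0.6203 0.2134 0.0942] [608.8 201.1] [24.  21.2] 79.2
tray 566 [0.4932 0.2184 0.0365] [0.4008 0.1589 0.027 ] [0.5999 0.2889 0.0477] [505.7 219.9] [109.1 194.3] 79.6
holster 585 [ 0.4932 -0.2534  0.0119] [ 0.4221 -0.3398  0.009 ] [ 0.5951 -0.1728  0.0145] [ 506.5 -257.4] [168.1 152.2] 11.1
bin 378 [0.5831 0.0015 0.0901] [ 0.4923 -0.0955  0.0861] [0.6892 0.0974 0.094 ] [590.7   1.5] [181.1 180.2] 6.1
readerH 206 [ 0.5084 -0.2526  0.2076] [ 0.4973 -0.2708  0.1104] [ 0.5243 -0.2439  0.2214] [ 511.3 -258. ] [26.7 25.8] 9.3
-0.19548730693839184
tin [ 0.3611 -0.1773  0.012 ] [ 0.4418 -0.0799  0.0667]
marker [ 0.3875 -0.0283  0.012 ] [0.453  0.0956 0.0267]
side
post 105 [0.61   0.1923 0.0817] [0.5988 0.1866 0.0607] [0.6209 0.2149 0.0896] [611.4 199.8] [25.4 22.3] 74.2
tray 613 [0.4923 0.2172 0.0333] [0.4008 0.1599 0.027 ] [0.5983 0.289  0.0472] [504.9 221.3] [115.  193.3] 80.8
holster 1818 [ 0.5088 -0.2728  0.0114] [ 0.451  -0.3296  0.009 ] [ 0.5753 -0.1875  0.0145] [ 513.  -258.7] [109.7 130.1] 8.3
bin 573 [ 0.5886 -0.0199  0.0888] [
[... 160 characters left out ...]
  0.2168] [ 513.5 -259.3] [29.5 26.1] 10.4
-0.4132465544809696
tin [ 0.3623 -0.1505  0.0121] [ 0.4308 -0.0783  0.0613]
marker [ 0.3867 -0.0297  0.012 ] [0.4056 0.0967 0.0178]
[[-0.0029  0.001   0.0022  0.0057 -0.0059 -0.0042 -0.0005  0.0016 -0.0018]
 [-0.0008 -0.0041  0.0808  0.0873  0.0868  0.0868  0.0916 -0.0075 -0.0015]
 [ 0.0002 -0.005   0.0873  0.084   0.088   0.0853  0.0834 -0.0015  0.0017]
 [-0.0047 -0.0022  0.0796  0.0781  0.0839  0.0859  0.0694  0.0383 -0.0037]
 [-0.0031  0.0067  0.0839  0.0845  0.0829  0.0841  0.0651  0.0348  0.0022]
 [ 0.0016  0.0051  0.0554  0.0638  0.0707  0.0781  0.0637  0.0207 -0.0069]
 [ 0.0047  0.0018  0.0066  0.0312  0.0369  0.037   0.0329  0.0105 -0.0031]]
```

>>> arm_command --deltas '[1,0,0,-0.012,0.088,1,0,0,-0.012,0.088,1,0,0,-0.012,0.088,1,0,0,-0.012,0.088,1,0,0,-0.012,0.088,1,0,0,-0.012,0.088,1,0,0,-0.012,0.09,1,0.0126,-0.051,0,0,1,0.0126,-0.051,0,0,1,0.0126,-0.051,0,0,1,0.0126,-0.051,0,0,1,0.0126,-0.051,0,0]' --newtons 60

```text
time: 1.6
position: [0.3726, -0.325, 0.3062]
tool_rot: [0.996, -0.091, -0.0, -0.0]
ft_force: [0.9, 0.2, -1.0]
grip_width: 0.0871
grip_force: 0.0
```

>>> arm_command --deltas '[1,0.0126,-0.051,0,0,1,0.0126,-0.051,0,0,1,0.0126,-0.051,0,0,1,0.0126,-0.051,0,0,1,0.0126,-0.051,0,0,1,0.0126,-0.051,0,0,1,0.0126,-0.051,0,0,1,0.0126,-0.051,0,0,1,0.0126,-0.051,0,0,1,0.0126,-0.051,0,0,1,0.0126,-0.051,0,0,1,0,0,0,0]'

```text
time: 3.1
position: [0.6102, 0.2034, 0.3054]
tool_rot: [0.996, -0.088, -0.0, -0.0]
ft_force: [-0.8, -0.6, -0.3]
grip_width: 0.0867
grip_force: 0.0
```

>>> arm_command --deltas '[1,0,0.003,0.035,0,1,0,0,0.045,0,1,0,0,0.045,0,1,0,0,0.045,0,1,0,0,0.035,0,1,0,0,0.025,0,1,0,0,0.02,0,1,0,0,0.016,0,1,0,0,0,0,-1,0,0,0,0,-1,0,0,0,0,-1,0,0,0,0]' --newtons 60

```text
time: 4.6
position: [0.6098, 0.1972, 0.0414]
tool_rot: [0.996, -0.09, 0.001, -0.0]
ft_force: [-0.2, -0.1, 0.2]
grip_width: 0.0646
grip_force: 0.0
```

>>> arm_command --deltas '[-1,0,0,0,0,-1,0,0,0,0]'

```text
time: 4.85
position: [0.6093, 0.1971, 0.0407]
tool_rot: [0.996, -0.09, 0.0, -0.0]
ft_force: [-0.3, 0.0, -0.3]
grip_width: 0.0449
grip_force: 0.0
```

>>> arm_command --deltas '[-1,0,-0.003,0,0,-1,0,0,0,0,-1,0,0,0,0,-1,0,0,0,0,-1,0,0,0,0,-1,0,0,0,0]'

```text
time: 5.6
position: [0.61, 0.2002, 0.0406]
tool_rot: [0.996, -0.091, 0.0, -0.0]
ft_force: [1.5, 2.5, -1.5]
grip_width: 0.0234
grip_force: 59.8
```

>>> arm_command --deltas '[-1,0,0,-0.005,0,-1,0,0,-0.005,0,-1,0,0,-0.01,0,-1,0,0,-0.01,0,-1,0,0,0,0]'

```text
time: 6.22
position: [0.6108, 0.2002, 0.0721]
tool_rot: [0.996, -0.09, 0.001, -0.0]
ft_force: [-0.1, 0.6, -5.3]
grip_width: 0.0237
grip_force: 59.8
```

```bash
python3 - <<'E'
from h import *
p,P=cloud("side"); cv2.imwrite("pics/lift.png",cv2.resize(p[120:320,180:400,::-1],None,fx=3,fy=2.9))
p,P=cloud("top")
for u,v in((225,270),(220,300),(250,300)):
    print(P[v-2:v+3,u-2:u+3].reshape(-1,3).mean(0))
print(status.get_obs()['moment'])
E
```

```text
[0.42962812 0.15283894 0.6966025 ]
[0.37462632 0.14931965 0.75818493]
[0.374993   0.10409473 0.75400053]
[-0.0131382  -0.38359146 -0.00227187]
```

View pics/lift.png

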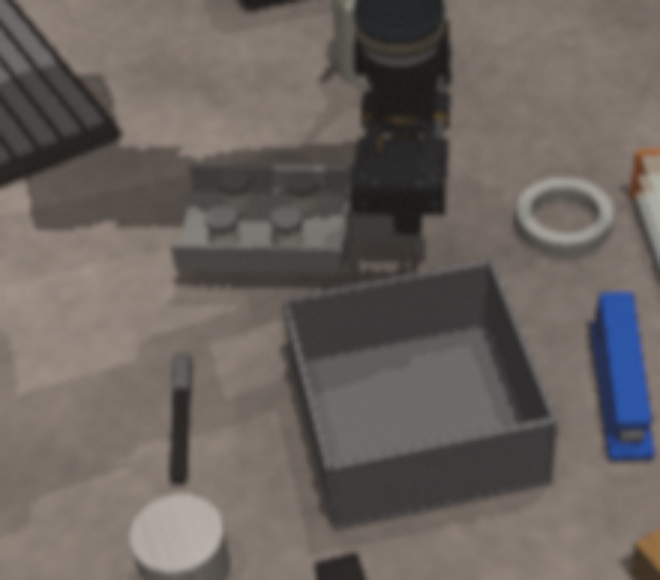

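The side crop shows the tray raised and about level, with four pots in the pan at crop (260,215). I'll measure the tilt from the pot caps and rims, then lift.

```bash
cat >> h.py <<'E'
def tilt(p,P,grip,yaw,W=.06):
    """side profile of tray in the vertical plane through the grip: highest points by distance along tray -x"""
    x=np.array([np.cos(yaw),np.sin(yaw)]); R=P[...,:2]-grip[:2]
    s=R@x; t=R@np.array([-x[1],x[0]])
    m=(abs(t)<W)&(s<-.03)&(s>-.25)&(P[...,2]<grip[2]+.05)&(P[...,2]>.012)
    S,Z=s[m],P[...,2][m]
    for a in np.arange(-.25,-.03,.02):
        k=(S>=a)&(S<a+.02)
        if k.sum()>4: print(round(a+.01,3),k.sum(),np.round(np.percentile(Z[k],[5,50,95]),3))
E
python3 - <<'E'
from h import *
p,P=cloud("side"); o=status.get_obs()
tilt(p,P,o['position']+[0,0,.019],np.radians(-10.4)); print(o['position'],o['grip_force'],o['ft_force'])
E
```

```text
-0.2 189 [0.031 0.036 0.061]
-0.18 214 [0.031 0.04  0.067]
-0.16 289 [0.034 0.059 0.07 ]
-0.14 290 [0.031 0.037 0.065]
-0.12 228 [0.032 0.043 0.067]
-0.1 295 [0.033 0.059 0.07 ]
-0.08 286 [0.032 0.037 0.065]
-0.06 247 [0.032 0.044 0.063]
-0.04 63 [0.032 0.039 0.043]
[0.60957912 0.19997885 0.07056038] 59.77646277286112 [ 0.18408392  0.96650531 -5.084039  ]
```

>>> arm_command --deltas '[-1,0,0,-0.01,0,-1,0,0,-0.02,0,-1,0,0,-0.025,-0.024,-1,0,0,-0.025,-0.048,-1,0,0,-0.025,-0.048,-1,0,0,-0.025,-0.048,-1,0,0,-0.025,-0.048,-1,0,0,-0.02,-0.048,-1,0,0,-0.01,-0.024,-1,0,0,0,0]'

```text
time: 7.62
position: [0.6099, 0.2001, 0.2562]
tool_rot: [0.999, 0.053, 0.001, -0.0]
ft_force: [1.6, 0.4, -4.6]
grip_width: 0.0235
grip_force: 59.8
```

>>> arm_command --deltas '[-1,0.002,0.008,0,0,-1,0.004,0.014,0,0,-1,0.006,0.021,0,0,-1,0.006,0.021,0,0,-1,0.006,0.021,0,0,-1,0.006,0.021,0,0,-1,0.006,0.021,0,0,-1,0.006,0.021,0,0,-1,0.006,0.021,0,0,-1,0.004,0.014,0,0,-1,0.003,0.01,0,0,-1,0,0,0,0]'

```text
time: 9.12
position: [0.6853, 0.0134, 0.2554]
tool_rot: [0.999, 0.053, -0.0, -0.0]
ft_force: [0.3, 1.2, -4.8]
grip_width: 0.0236
grip_force: 59.8
```

```bash
python3 - <<'E'
from h import *
p,P=cloud("side"); o=status.get_obs()
tilt(p,P,o['position']+[0,0,.019],np.radians(6)); print(o['position'],o['tool_rot'],o['grip_force'],o['ft_force'],o['moment'],o['q'])
E
```

```text
-0.2 339 [0.217 0.22  0.245]
-0.18 652 [0.045 0.22  0.25 ]
-0.16 452 [0.22  0.246 0.254]
-0.14 412 [0.217 0.221 0.248]
-0.12 484 [0.217 0.224 0.252]
-0.1 443 [0.219 0.245 0.254]
-0.08 383 [0.217 0.221 0.25 ]
-0.06 473 [0.217 0.228 0.247]
-0.04 92 [0.217 0.224 0.226]
[0.68490818 0.01420835 0.25542513] [ 9.98580304e-01  5.32651340e-02 -2.33020435e-04 -3.84522242e-04] 59.77689826861024 [-0.77822599  0.39852851 -4.04143312] [ 0.07317439 -0.40729155 -0.02842   ] [-1.42306194e-01  5.81870513e-01  1.23065766e+00  6.83580444e-04
  1.32967116e+00  1.32174598e+00]
```

>>> arm_command --deltas '[-1,0,0,0,0,-1,0,0,0,0]' --newtons 25

```text
time: 9.43
position: [0.6848, 0.0148, 0.2556]
tool_rot: [0.999, 0.054, -0.0, -0.0]
ft_force: [0.2, -0.2, -4.0]
grip_width: 0.024
grip_force: 25.0
```

```bash
python3 - <<'E'
from h import *
p,P=cloud("side"); o=status.get_obs()
tilt(p,P,o['position']+[0,0,.019],np.radians(6)); print(o['grip_force'],o['moment'])
E
```

```text
-0.2 350 [0.216 0.22  0.244]
-0.18 647 [0.046 0.219 0.251]
-0.16 449 [0.221 0.246 0.254]
-0.14 408 [0.217 0.22  0.247]
-0.12 496 [0.217 0.224 0.253]
-0.1 436 [0.22  0.245 0.254]
-0.08 382 [0.217 0.221 0.248]
-0.06 469 [0.218 0.228 0.247]
-0.04 90 [0.219 0.224 0.226]
24.982406138442457 [ 0.0191529  -0.37302547  0.01021826]
```

>>> arm_command --deltas '[-1,0,0,0,0,-1,0,0,0,0]' --newtons 15

```text
time: 9.72
position: [0.6847, 0.0142, 0.2555]
tool_rot: [0.999, 0.053, -0.0, -0.0]
ft_force: [-0.4, -0.1, -4.8]
grip_width: 0.024
grip_force: 15.0
```

```bash
python3 - <<'E'
from h import *
p,P=cloud("side"); o=status.get_obs()
tilt(p,P,o['position']+[0,0,.019],np.radians(6)); print(o['grip_force'],o['moment'])
E
```

```text
-0.18 185 [0.024 0.087 0.163]
-0.16 365 [0.14  0.146 0.172]
-0.14 485 [0.147 0.177 0.192]
-0.12 389 [0.16  0.172 0.193]
-0.1 491 [0.165 0.172 0.208]
-0.08 474 [0.174 0.204 0.217]
-0.06 396 [0.184 0.192 0.217]
-0.04 481 [0.191 0.198 0.226]
14.999922614078969 [ 0.02199614 -0.21853716 -0.00174069]
```

>>> arm_command --deltas '[-1,0,0,0,0,-1,0,0,0,0,-1,0,0,0,0]'

```text
time: 10.15
position: [0.6849, 0.0139, 0.2557]
tool_rot: [0.999, 0.053, -0.0, 0.0]
ft_force: [-0.8, -0.2, -2.9]
grip_width: 0.0238
grip_force: 15.0
```

```bash
python3 - <<'E'
from h import *
p,P=cloud("side"); o=status.get_obs(); cv2.imwrite("pics/tip.png",cv2.resize(p[100:300,200:420,::-1],None,fx=3,fy=2.9))
tilt(p,P,o['position']+[0,0,.019],np.radians(6)); print(o['grip_force'],o['moment'],o['ft_force'])
E
```

```text
-0.18 167 [0.021 0.086 0.091]
-0.14 43 [0.03  0.043 0.049]
-0.12 214 [0.029 0.05  0.059]
-0.1 181 [0.019 0.031 0.057]
-0.08 193 [0.017 0.03  0.084]
-0.06 241 [0.068 0.089 0.119]
-0.04 573 [0.075 0.1   0.146]
14.999998155981302 [ 0.05297309 -0.02450061 -0.03482844] [-0.77030044  0.28999459 -3.27896794]
```

View pics/tip.png

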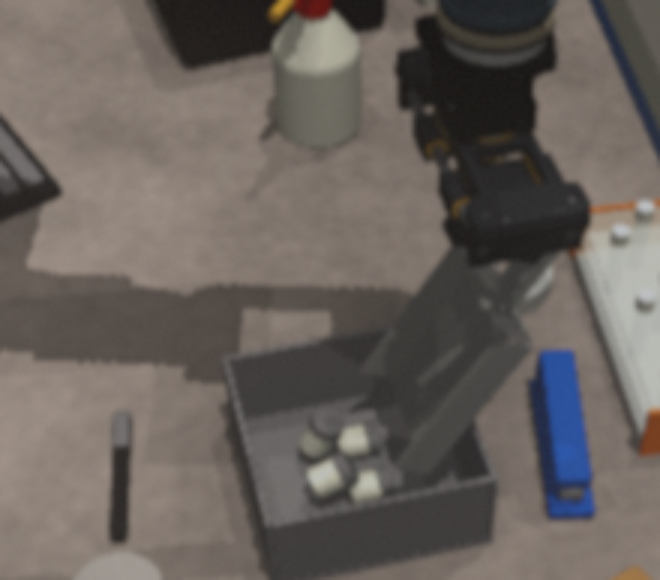

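The tip crop shows all four pots on the bin floor around crop (340,460) and the tray hanging mouth-down, empty. I'll clamp it, raise it, and carry it back to its place.

>>> arm_command --deltas '[-1,0,0,0,0,-1,0,0,0,0,-1,0,0,-0.01,0,-1,0,0,-0.02,0,-1,0,0,-0.03,0,-1,0,0,-0.03,0,-1,0,0,-0.01,0,-1,0,0,0,0]' --newtons 40

```text
time: 11.2
position: [0.6852, 0.014, 0.3563]
tool_rot: [0.999, 0.053, 0.001, 0.0]
ft_force: [-0.7, 0.0, -3.5]
grip_width: 0.0238
grip_force: 40.0
```

```bash
python3 - <<'E'
from h import *
p,P=cloud("side"); o=status.get_obs()
g=o['position']+[0,0,.019]; print(g,o['ft_force'],o['moment'])
x=np.array([.9943,.1063]); R=P[...,:2]-g[:2]; s=R@x; t=R@np.array([-x[1],x[0]])
m=(abs(t)<.065)&(s>-.15)&(s<.06)&(P[...,2]>.1)&(P[...,2]<g[2]+.03)
for z in np.arange(.12,.36,.02):
    k=m&(abs(P[...,2]-z)<.01)
    if k.sum()>3: print(round(z-g[2],3),k.sum(),np.round(np.percentile(s[k],[2,50,98]),3),np.round(np.percentile(t[k],[2,98]),3))
k=m; i=np.argsort(P[...,2][k])[:15]; print(P[k][i].mean(0), s[k][i].mean())
Q=sel(p,P,(.48,.7,-.11,.11),(.012,.08),(110,255)); 
# pots in bin
lab=((P[...,2]>.012)&(P[...,2]<.085)&(P[...,0]>.5)&(P[...,0]<.68)&(abs(P[...,1])<.085)&(p.max(-1)>150)).astype(np.uint8)
n,_,st,c=cv2.connectedComponentsWithStats(lab)
for j in range(1,n):
    if st[j,4]>8: u,v=c[j].astype(int); print(st[j,4],P[v,u])
E
```

```text
[0.68455276 0.01404323 0.37387587] [-0.29338307 -1.18615775 -3.85374333] [ 0.0246914   0.0530296  -0.01544227]
-0.214 38 [-0.055 -0.051 -0.046] [-0.055  0.049]
-0.194 312 [-0.072 -0.047 -0.038] [-0.057  0.051]
-0.174 382 [-0.067 -0.037 -0.027] [-0.057  0.051]
-0.154 390 [-0.056 -0.026 -0.016] [-0.057  0.051]
-0.134 406 [-0.044 -0.015 -0.004] [-0.057  0.051]
-0.114 423 [-0.033 -0.003  0.007] [-0.057  0.051]
-0.094 289 [-0.022 -0.001  0.017] [-0.057  0.052]
-0.074 479 [-0.009  0.011  0.027] [-0.056  0.05 ]
-0.054 219 [-0.002  0.026  0.041] [-0.054  0.046]
-0.034 85 [0.025 0.04  0.054] [-0.016 -0.005]
[0.63311999 0.02062626 0.16615814] -0.05043982932384352
60 [0.59161543 0.02905298 0.02982107]
65 [0.54093748 0.0235247  0.03066457]
61 [ 0.59427003 -0.02318909  0.03271359]
```

>>> arm_command --deltas '[-1,0,0,0,0.072,-1,0,0,0,0.072,-1,0,0,0,0.072,-1,0,0,0,0.072,-1,-0.02,-0.013,0,0,-1,-0.04,-0.025,0,0,-1,-0.04,-0.025,0,0,-1,-0.04,-0.025,0,0,-1,-0.04,-0.025,0,0,-1,-0.04,-0.025,0,0,-1,-0.03,-0.019,0,0,-1,-0.019,-0.012,0,0]'

```text
time: 12.75
position: [0.4487, 0.2294, 0.3543]
tool_rot: [0.996, -0.09, -0.001, 0.0]
ft_force: [0.7, -0.2, -3.3]
grip_width: 0.0237
grip_force: 40.0
```

>>> arm_command --deltas '[-1,0,0,0.02,0,-1,0,0,0.04,0,-1,0,0,0.04,0,-1,0,0,0.025,0,-1,0,0,0,0]'

```text
time: 13.38
position: [0.4493, 0.2279, 0.2281]
tool_rot: [0.996, -0.091, -0.003, 0.001]
ft_force: [0.4, -0.4, -3.2]
grip_width: 0.0238
grip_force: 40.0
```

>>> arm_command --deltas '[-1,0,0,0.015,0,-1,0,0,0.015,0,-1,0,0,0.006,0,-1,0,0,0,0]'

```text
time: 13.88
position: [0.4515, 0.2287, 0.195]
tool_rot: [0.996, -0.091, 0.0, -0.0]
ft_force: [-0.3, 0.7, -3.2]
grip_width: 0.0237
grip_force: 40.0
```

>>> arm_command --deltas '[-1,0,0,0,0,-1,0.014,0,0.004,0,-1,0.0145,0,0.004,0,-1,0.0136,0,0.006,0,-1,0.0136,0,0.006,0,-1,0.0126,0,0.008,0,-1,0.0126,0,0.008,0,-1,0.0114,0,0.0095,0,-1,0.0114,0,0.0095,0,-1,0,0,0,0]' --newtons 12

```text
time: 15.12
position: [0.5549, 0.2097, 0.1387]
tool_rot: [0.996, -0.091, 0.001, -0.0]
ft_force: [1.7, 0.1, -2.2]
grip_width: 0.0242
grip_force: 12.0
```

```bash
cat > t.py <<'E'
from h import *
p,P=cloud("side"); o=status.get_obs()
g=o['position']+[0,0,.019]; print(g,o['ft_force'],o['moment'],o['grip_width'])
x=np.array([.9836,-.1805]); R=P[...,:2]-g[:2]; s=R@x; t=R@np.array([-x[1],x[0]])
m=(abs(t)<.045)&(s>-.26)&(s<-.02)&(P[...,2]>.006)&(P[...,2]<g[2]+.03)
for a in np.arange(-.23,-.02,.02):
    k=m&(abs(s-a)<.01)
    if k.sum()>3: print(round(a,3),k.sum(),np.round(np.percentile(P[...,2][k],[5,50,95]),3))
E
python3 t.py
```

```text
[0.55245102 0.20972878 0.15705629] [-0.19134191 -0.74480264 -3.1682043 ] [ 0.02513211 -0.07351987  0.03603604] 0.024030350238477046
-0.13 83 [0.006 0.011 0.016]
-0.11 96 [0.017 0.022 0.029]
-0.09 99 [0.027 0.034 0.041]
-0.07 100 [0.039 0.046 0.052]
-0.05 100 [0.051 0.058 0.064]
-0.03 99 [0.064 0.099 0.104]
```

>>> arm_command --deltas '[-1,0.0099,0,0.011,0,-1,0.0099,0,0.011,0,-1,0.0084,0,0.0123,0,-1,0.0084,0,0.0123,0,-1,0.0065,0,0.0134,0,-1,0.0065,0,0.0134,0,-1,0.0036,0,0.012,0,-1,0.0036,0,0.013,0,-1,0,0,0,0]'

```text
time: 16.3
position: [0.6087, 0.1998, 0.0403]
tool_rot: [0.996, -0.091, -0.0, -0.0]
ft_force: [0.3, -1.5, -3.3]
grip_width: 0.0236
grip_force: 12.0
```

```bash
python3 t.py
```

```text
[0.60830888 0.19988963 0.05929391] [-0.22084189  0.03492515 -2.8014802 ] [ 0.04027271 -0.20337114 -0.00787781] 0.024376080434708344
-0.19 31 [0.006 0.007 0.018]
-0.17 20 [0.006 0.007 0.01 ]
-0.15 17 [0.006 0.007 0.012]
-0.13 27 [0.006 0.007 0.027]
-0.11 23 [0.006 0.007 0.009]
-0.09 21 [0.006 0.007 0.021]
-0.07 14 [0.006 0.008 0.015]
-0.05 72 [0.006 0.019 0.033]
-0.03 47 [0.007 0.009 0.012]
```

>>> arm_command --deltas '[-1,0,0,0.002,0,1,0,0,0,0,1,0,0,0,0,1,0,0,0,0,1,0,0,0,0,1,0,0,-0.01,0,1,0,0,-0.04,0,1,0,0,-0.05,0,1,0,0,-0.05,0,1,0,0,-0.05,0,1,0,0,-0.04,0,1,0,0,-0.02,0]'

```text
time: 17.85
position: [0.6097, 0.2, 0.3033]
tool_rot: [0.996, -0.09, 0.003, -0.001]
ft_force: [0.0, 0.6, -0.8]
grip_width: 0.087
grip_force: 0.0
```

>>> arm_command --deltas '[1,0,0,0,-0.085,1,0,0,0,-0.085,1,0,0,0,-0.085,1,0,0,0,-0.084,1,0,0,0,0]'

```text
time: 18.48
position: [0.6086, 0.1997, 0.2998]
tool_rot: [0.997, 0.078, 0.0, -0.0]
ft_force: [0.7, 0.7, -0.6]
grip_width: 0.0872
grip_force: 0.0
```

```bash
python3 - <<'E'
from h import *
o=status.get_obs(); g=o['position']; q=o['tool_rot']; y=2*np.arctan2(q[1],q[0]); print(g,np.degrees(y))
d=np.array([.513,-.259])-g[:2]; print(d@[np.cos(y),np.sin(y)],d@[np.sin(y),-np.cos(y)])
for n in("top","side"):
    p,P=cloud(n)
    for name,b,z in(("rim",(.38,.65,.1,.32),(.025,.04)),("post",(.54,.68,.14,.25),(.06,.095))):
        Q=sel(p,P,b,z); 
        if len(Q)>4: r=rect(Q); print(n,name,len(Q),np.round(Q[:,2].mean(),4),np.round(r[0],1),np.round(r[1],1),round(r[2],1))
    b=np.array([.591,.002]); 
    lab=((P[...,2]>.012)&(P[...,2]<.085)&(abs(P[...,0]-.591)<.075)&(abs(P[...,1])<.075)).astype(np.uint8)
    Q=P[lab>0]; print(len(Q),Q[:,2].max())
    if n=="top": cv2.imwrite("pics/bin.png",cv2.resize(p[190:340,200:450,::-1],None,fx=3,fy=3))
E
```

```text
[0.60858706 0.19973746 0.29975263] 8.983826256799551
-0.16604888809638244 0.4381834254857393
top rim 121 0.032 [511.5 168.9] [219.2  33.5] 1.9
top post 12 0.0789 [612.2 184.6] [ 3.  15.4] 85.6
514 0.042584528027907353
side rim 366 0.0301 [516.5 215.1] [115.  216.3] 81.4
side post 115 0.0777 [610.5 197.2] [27.1 24.3] 76.8
452 0.03682655391132861
```

View pics/bin.png

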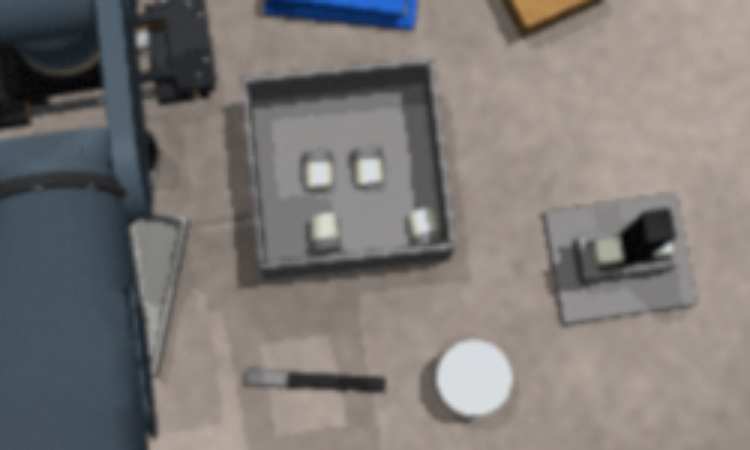

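The crop shows all four pots lying on the bin floor, at (317,172), (368,168), (325,230) and (422,222). The tray is flat and released, so the reader is next.

>>> arm_command --deltas '[1,-0.0166,0.0438,0,0,1,-0.0166,0.0438,0,0,1,-0.0166,0.0438,0,0,1,-0.0166,0.0438,0,0,1,-0.0166,0.0438,0,0,1,-0.0166,0.0438,0,0,1,-0.0166,0.0438,0,0,1,-0.0166,0.0438,0,0,1,-0.0166,0.0438,0,0,1,-0.0166,0.0438,0,0,1,0,0,0,0]'

```text
time: 19.95
position: [0.5131, -0.2622, 0.2992]
tool_rot: [0.997, 0.076, 0.0, 0.001]
ft_force: [0.3, 0.6, -0.3]
grip_width: 0.0865
grip_force: 0.0
```

>>> arm_command --deltas '[1,0,0,0.03,0,1,0,0,0.03,0,1,0,0,0.03,0,1,0,0,0.025,0,1,0,0,0.017,0,1,0,0,0,0,-1,0,0,0,0,-1,0,0,0,0,-1,0,0,0,0,-1,0,0,0,0,-1,0,0,0,0]' --newtons 50

```text
time: 21.32
position: [0.5137, -0.2589, 0.1673]
tool_rot: [0.997, 0.079, 0.0, 0.0]
ft_force: [0.6, 0.0, 0.5]
grip_width: 0.0448
grip_force: 0.0
```

>>> arm_command --deltas '[-1,0,0,0,0,-1,0,0,0,0,-1,0,0,0,0,-1,0,0,0,0]'

```text
time: 21.82
position: [0.5134, -0.2586, 0.1669]
tool_rot: [0.997, 0.079, -0.0, -0.0]
ft_force: [-0.1, 0.5, -0.9]
grip_width: 0.0257
grip_force: 49.9
```

>>> arm_command --deltas '[-1,0,0,-0.005,0,-1,0,0,-0.01,0,-1,0,0,-0.02,0,-1,0,0,-0.03,0,-1,0,0,-0.03,0,-1,0,0,-0.02,0,-1,0,0,-0.01,0,-1,0,0,0,0]'

```text
time: 22.82
position: [0.5138, -0.259, 0.2928]
tool_rot: [0.997, 0.079, 0.001, 0.0]
ft_force: [-0.6, -0.5, -2.9]
grip_width: 0.0258
grip_force: 49.9
```

```bash
python3 - <<'E'
from h import *
o=status.get_obs(); print(o['position'],o['ft_force'],o['q'])
for n in("side","top"):
    p,P=cloud(n); print(n)
    for x in np.arange(.30,.66,.04):
        print(round(x,2),[ (lambda Q: f"{np.percentile(Q,90):.3f}" if len(Q)>3 else " --- ")(P[...,2][(abs(P[...,0]-x)<.02)&(abs(P[...,1]-y)<.02)]) for y in np.arange(-.3,-.74,-.04)])
    if n=="side": cv2.imwrite("pics/rd.png",p[150:480,100:540,::-1])
E
```

```text
[ 0.51380691 -0.25899197  0.29281571] [-0.5621233  -0.47112729 -2.86411841] [-6.61033032e-01  3.85430459e-01  1.47373817e+00  1.81821548e-05
  1.28097934e+00  7.51967196e-01]
side
0.3 ['0.002', '0.001', '0.001', '0.001', '0.001', ' --- ', ' --- ', ' --- ', ' --- ', ' --- ', ' --- ']
0.34 ['0.002', '0.001', '0.002', '0.001', '0.001', ' --- ', ' --- ', ' --- ', ' --- ', ' --- ', ' --- ']
0.38 ['0.001', '0.001', '0.001', '0.002', '0.002', ' --- ', ' --- ', ' --- ', ' --- ', ' --- ', ' --- ']
0.42 ['0.001', '0.001', '0.002', '0.001', '0.001', ' --- ', ' --- ', ' --- ', ' --- ', ' --- ', ' --- ']
0.46 ['0.644', '0.003', '0.001', '0.001', '0.002', ' --- ', ' --- ', ' --- ', ' --- ', ' --- ', ' --- ']
0.5 ['0.634', '0.613', '0.001', '0.001', '0.002', ' --- ', ' --- ', ' --- ', ' --- ', ' --- ', ' --- ']
0.54 ['0.615', '0.406', '0.001', '0.002', '0.002', '-0.000', ' --- ', ' --- ', ' --- ', ' --- ', ' --- ']
0.58 ['0.012', '0.393', '0.001', '0.099', '0.158', '0.097', ' --- ', ' --- ', ' --- ', ' --- ', ' --- ']
0.62 ['0.001', '0.002', '0.002', '0.099', '0.152', '0.062', ' --- ', ' --- ', ' -
[... 270 characters left out ...]
'0.006', '0.006', '0.005', '0.006', '0.006', '0.006', '0.007', '0.005']
0.42 [' --- ', ' --- ', '0.006', '0.006', '0.006', '0.006', '0.006', '0.006', '0.006', '0.006', '0.006']
0.46 ['0.649', ' --- ', ' --- ', '0.006', '0.006', '0.007', '0.007', '0.007', '0.006', '0.006', '0.006']
0.5 ['0.640', '0.624', '0.006', '0.007', '0.006', '0.005', '0.006', '0.006', '0.007', '0.006', '0.005']
0.54 ['0.630', '0.005', '0.005', '0.006', '0.005', '0.006', '0.006', '0.006', '0.006', '0.006', '0.006']
0.58 [' --- ', ' --- ', ' --- ', ' --- ', '0.163', '0.007', '0.007', '0.006', '0.006', '0.006', '0.007']
0.62 ['0.004', ' --- ', ' --- ', ' --- ', ' --- ', ' --- ', '0.005', '0.006', '0.005', '0.006', '0.006']
```

View pics/rd.png

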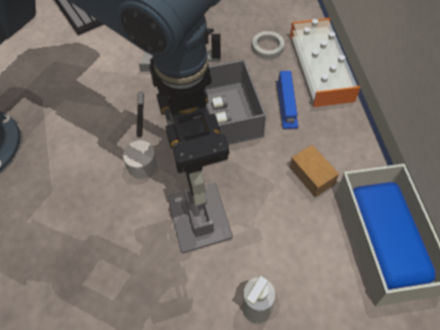

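The side crop shows the reader drawn out, hanging straight above its slot. The table right of the holster is free, so I'll turn the reader level against the table there.

>>> arm_command --deltas '[-1,0,0,-0.006,0.12,-1,0,0,-0.006,0.12,-1,0,0,-0.006,0.12,-1,0,0,-0.006,0.12,-1,0,0,-0.006,0.12,-1,0,0,-0.006,0.12,-1,0,0,-0.006,0.12,-1,0,0,-0.006,0.12,-1,0,0,-0.002,0.12,-1,0,0,0,0.12,-1,0.015,0.011,0,0,-1,0.03,0.023,0,0]'

```text
time: 24.42
position: [0.5069, -0.3151, 0.3414]
tool_rot: [0.868, -0.496, -0.001, -0.0]
ft_force: [0.0, -0.3, -3.2]
grip_width: 0.0258
grip_force: 49.9
```

>>> arm_command --deltas '[-1,0.03,0.023,0,0,-1,0.03,0.023,0,0,-1,0.03,0.023,0,0,-1,0.03,0.023,0,0,-1,0.03,0.023,0,0,-1,0.03,0.023,0,0,-1,0.017,0.011,0,0,-1,0,0,0.03,0,-1,0,0,0.04,0,-1,0,0,0.04,0,-1,0,0,0.03,0,-1,0,0,0.02,0]'

```text
time: 25.92
position: [0.4762, -0.5603, 0.1788]
tool_rot: [0.867, -0.497, -0.002, -0.001]
ft_force: [-1.0, 0.4, -2.1]
grip_width: 0.0255
grip_force: 49.9
```

>>> arm_command --deltas '[-1,0,0,0.01,0,-1,0,0,0,0]'

```text
time: 26.18
position: [0.4775, -0.5604, 0.1717]
tool_rot: [0.867, -0.498, -0.0, -0.0]
ft_force: [-0.6, 0.1, -2.5]
grip_width: 0.0254
grip_force: 49.9
```

```bash
cat > r.py <<'E'
from h import *
p,P=cloud("top"); o=status.get_obs(); g=o['position']+[0,0,.019]; q=o['tool_rot']; y=2*np.arctan2(q[1],q[0])
print(g,np.degrees(y),o['ft_force'],o['moment'],o['grip_force'])
x=np.array([np.cos(y),np.sin(y)]); R=P[...,:2]-g[:2]; s=R@x; t=R@np.array([-x[1],x[0]])
for a in np.arange(-.03,.2,.02):
    k=(abs(s-a)<.01)&(abs(t)<.04)&(P[...,2]>g[2]-.2)&(P[...,2]>.01)&(P[...,2]<g[2]+.06)
    if k.sum()>4: print(round(a,3),k.sum(),np.round(np.percentile(P[...,2][k],[5,50,95]),3),np.round(np.percentile(t[k],[2,98]),3))
E
python3 r.py
```

```text
[ 0.47793627 -0.56089303  0.19190803] -59.69692852449106 [-0.34541456  0.08816511 -3.3275522 ] [ 0.10790298 -0.0100812   0.07438449] 49.92546042893082
-0.01 159 [0.026 0.071 0.101] [0.001 0.034]
0.01 24 [0.052 0.095 0.1  ] [0.024 0.034]
```

>>> arm_command --deltas '[-1,0,0,0.008,0,-1,0,0,0.006,0,-1,0,0,0.002,0,-1,0,0,0.001,0,-1,0,0,0,0]' --newtons 30

```text
time: 26.85
position: [0.4777, -0.5602, 0.1552]
tool_rot: [0.867, -0.498, 0.0, 0.0]
ft_force: [-0.4, 0.2, -2.5]
grip_width: 0.0261
grip_force: 29.9
```

>>> arm_command --deltas '[-1,0,0,0.002,0,-1,0,0,0.001,0,-1,0,0,0,0]' --newtons 12

```text
time: 27.22
position: [0.4782, -0.5608, 0.1548]
tool_rot: [0.867, -0.498, 0.001, 0.001]
ft_force: [-0.9, 0.7, 5.8]
grip_width: 0.026
grip_force: 12.0
```

>>> arm_command --deltas '[-1,-0.008,0,0,0,-1,-0.008,0,0,0,-1,-0.008,0,0.0005,0,-1,-0.011,0,0.001,0,-1,-0.012,0,0.0025,0,-1,-0.012,0,0.003,0,-1,0,0,0,0]'

```text
time: 28.1
position: [0.4467, -0.5068, 0.1453]
tool_rot: [0.867, -0.498, -0.002, -0.001]
ft_force: [-1.8, 2.2, 6.9]
grip_width: 0.0262
grip_force: 12.0
```

```bash
python3 r.py
```

```text
[ 0.44672359 -0.50686026  0.16429862] -59.6980796921247 [-1.43936877  3.21365963  6.87007714] [6.46728377e-01 2.98113286e-01 3.55553447e-04] 11.999597823014483
```

>>> arm_command --deltas '[-1,-0.01,0,0.003,0,-1,-0.01,0,0.004,0,-1,-0.011,0,0.0055,0,-1,-0.0105,0,0.006,0,-1,-0.01,0,0.007,0,-1,-0.0098,0,0.0073,0,-1,-0.009,0,0.0082,0,-1,-0.0085,0,0.0088,0,-1,0,0,0,0]'

```text
time: 29.28
position: [0.4071, -0.4396, 0.0937]
tool_rot: [0.867, -0.498, -0.002, -0.001]
ft_force: [-0.4, -0.3, -3.1]
grip_width: 0.0261
grip_force: 12.0
```

```bash
python3 r.py; python3 - <<'E'
from h import *
p,P=cloud("top"); cv2.imwrite("pics/rd2.png",cv2.resize(p[200:360,400:620,::-1],None,fx=3,fy=3))
E
```

```text
[ 0.40758471 -0.44048506  0.11305042] -59.71566192167814 [-0.18963726 -0.65321608 -2.39492395] [ 0.27546445  0.11836625 -0.01498106] 11.999766393564641
```

View pics/rd2.png

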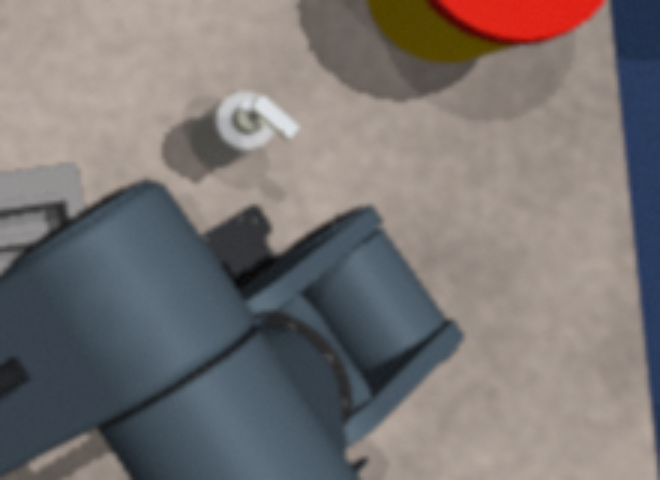

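>>> arm_command --deltas '[-1,-0.008,0,0.009,0,-1,-0.008,0,0.01,0,-1,-0.007,0,0.01,0,-1,-0.006,0,0.011,0,-1,0,0,0,0]'

```text
time: 30.0
position: [0.3924, -0.4142, 0.054]
tool_rot: [0.867, -0.498, -0.002, -0.001]
ft_force: [-0.4, -0.4, -1.4]
grip_width: 0.0257
grip_force: 12.0
```

```bash
python3 - <<'E'
from h import *
for n in("side","top"):
    p,P=cloud(n); o=status.get_obs(); g=o['position']+[0,0,.019]
    x=np.array([.505,-.863]); R=P[...,:2]-g[:2]; s=R@x; t=R@np.array([-x[1],x[0]])
    for a in np.arange(-.07,.2,.02):
        k=(abs(s-a)<.01)&(abs(t)<.04)&(P[...,2]>.008)&(P[...,2]<g[2]+.1)
        if k.sum()>2: print(n,round(a,3),k.sum(),np.round(np.percentile(P[...,2][k],[5,50,95]),3),np.round(np.percentile(t[k],[2,98]),3))
print(g,o['ft_force'],o['moment'])
E
```

```text
side -0.03 5 [0.146 0.147 0.167] [-0.04  -0.039]
side -0.01 62 [0.146 0.148 0.162] [-0.04  -0.029]
side 0.01 199 [0.084 0.145 0.166] [-0.039  0.018]
side 0.03 950 [0.081 0.146 0.168] [-0.039  0.038]
side 0.05 214 [0.07  0.075 0.08 ] [-0.013  0.012]
side 0.07 142 [0.062 0.068 0.072] [-0.012  0.012]
side 0.09 6 [0.036 0.042 0.048] [0.029 0.034]
top 0.17 24 [0.009 0.023 0.026] [-0.031  0.014]
top 0.19 9 [0.008 0.009 0.011] [-0.008  0.027]
[ 0.39279619 -0.41477312  0.07362102] [ 0.16479481  0.91131912 -1.88405865] [ 0.36734195  0.10311626 -0.00506927]
```

>>> arm_command --deltas '[-1,-0.003,0,0.01,0,-1,-0.003,0,0.01,0,-1,-0.002,0,0.01,0,-1,-0.001,0,0.008,0,-1,0,0,0.004,0,-1,0,0,0,0]'

```text
time: 30.85
position: [0.3891, -0.4085, 0.0129]
tool_rot: [0.867, -0.498, -0.0, -0.0]
ft_force: [-0.8, 1.3, -1.3]
grip_width: 0.0256
grip_force: 12.0
```

>>> arm_command --deltas '[-1,0,0,0,0,-1,0,0,0,0,-1,0,0,0,0]' --newtons 60

```text
time: 31.22
position: [0.3891, -0.4086, 0.0134]
tool_rot: [0.867, -0.498, 0.0, 0.0]
ft_force: [0.4, 0.2, -2.7]
grip_width: 0.0254
grip_force: 60.0
```

>>> arm_command --deltas '[-1,0,0,-0.005,0,-1,0,0,-0.01,0,-1,0,0,-0.02,0,-1,0,0,-0.03,0,-1,0,0,-0.03,0,-1,0,0,-0.03,0,-1,0,0,-0.03,0,-1,0,0,-0.03,0,-1,0,0,-0.02,0,-1,0,0,-0.01,0,-1,0,0,0,0]'

```text
time: 32.6
position: [0.3891, -0.4084, 0.2291]
tool_rot: [0.867, -0.498, 0.001, 0.0]
ft_force: [0.1, 0.3, -3.0]
grip_width: 0.0256
grip_force: 60.0
```

```bash
cat > f.py <<'E'
from h import *
o=status.get_obs(); g=o['position']+[0,0,.019]; q=o['tool_rot']; y=2*np.arctan2(q[1],q[0]); x=np.array([np.cos(y),np.sin(y)])
for n in("side","top"):
    p,P=cloud(n)
    R=P[...,:2]-g[:2]; s=R@x; t=R@np.array([-x[1],x[0]])
    for a in np.arange(.03,.2,.02):
        k=(abs(s-a)<.01)&(abs(t)<.04)&(P[...,2]>g[2]-.09)&(P[...,2]<g[2]+.06)
        if k.sum()>2: print(n,round(a,3),k.sum(),np.round(np.percentile(P[...,2][k]-g[2],[5,50,95]),3),np.round(np.percentile(t[k],[2,98]),3))
print(g,np.degrees(y),o['ft_force'],o['moment'],o['grip_force'],o['q'])
A=g[:2]+.135*x; print("antenna xy",A); d=np.array([.591,.002])-A; print(d)
E
python3 f.py
```

```text
side 0.03 317 [0.015 0.018 0.058] [-0.033  0.033]
side 0.05 283 [0.011 0.014 0.017] [-0.013  0.012]
side 0.07 293 [0.008 0.011 0.014] [-0.013  0.012]
side 0.09 346 [0.    0.007 0.01 ] [-0.024  0.022]
side 0.11 710 [-0.002  0.001  0.003] [-0.031  0.033]
side 0.13 421 [-0.005 -0.003  0.   ] [-0.007  0.034]
side 0.15 106 [-0.008 -0.005 -0.003] [0.016 0.034]
top 0.17 146 [-0.014 -0.009 -0.005] [-0.034  0.032]
[ 0.38908165 -0.40835285  0.24807833] -59.70869613945606 [ 0.10690358  0.33041846 -2.98864405] [0.32200402 0.15033617 0.02182181] 60.000041518360376 [-1.00765041e+00  4.36995168e-01  1.58145145e+00  3.12691853e-06
  1.12171680e+00  1.60525790e+00]
antenna xy [ 0.45717519 -0.52492158]
[0.13382481 0.52692158]
```

>>> arm_command --deltas '[-1,0,0,0,-0.05,-1,0,0,0,-0.1,-1,0,0,0,-0.11,-1,0,0,0,-0.11,-1,0,0,0,-0.11,-1,0,0,0,-0.11,-1,0,0,0,-0.11,-1,0,0,0,-0.11,-1,0,0,0,-0.11,-1,0,0,0,-0.08,-1,0,0,0,-0.042,-1,0,0,0,0]'

```text
time: 34.2
position: [0.3886, -0.4079, 0.2272]
tool_rot: [1.0, -0.0, -0.001, -0.001]
ft_force: [-0.6, 0.4, -2.0]
grip_width: 0.0251
grip_force: 60.0
```

>>> arm_command --deltas '[-1,0.003,-0.018,0,0,-1,0.006,-0.035,0,0,-1,0.007,-0.042,0,0,-1,0.007,-0.042,0,0,-1,0.007,-0.042,0,0,-1,0.007,-0.042,0,0,-1,0.007,-0.042,0,0,-1,0.007,-0.042,0,0,-1,0.007,-0.042,0,0,-1,0.006,-0.036,0.01,0,-1,0.003,-0.025,0.015,0,-1,0,0,0.005,0]'

```text
time: 35.7
position: [0.4542, 0.0023, 0.1975]
tool_rot: [1.0, 0.002, -0.002, -0.001]
ft_force: [-0.1, -0.6, -2.4]
grip_width: 0.0252
grip_force: 60.0
```

>>> arm_command --deltas '[-1,0,0,0,0,-1,0,0,0,0]'

```text
time: 35.95
position: [0.4564, -0.001, 0.1988]
tool_rot: [1.0, -0.001, 0.0, 0.0]
ft_force: [0.2, -0.4, -2.4]
grip_width: 0.0254
grip_force: 60.0
```

```bash
python3 f.py; python3 - <<'E'
from h import *
p,P=cloud("side"); cv2.imwrite("pics/end.png",cv2.resize(p[100:360,160:440,::-1],None,fx=2.3,fy=2.3))
E
```

```text
side 0.03 43 [-0.01   0.014  0.057] [-0.016  0.018]
side 0.05 165 [-0.011  0.011  0.016] [-0.016  0.009]
side 0.07 161 [-0.015  0.008  0.013] [-0.016  0.009]
side 0.09 185 [-0.015  0.002  0.009] [-0.035  0.025]
side 0.11 272 [-0.013  0.     0.003] [-0.037  0.03 ]
side 0.13 268 [-0.017 -0.003 -0.   ] [-0.037  0.03 ]
side 0.15 265 [-0.021 -0.007 -0.004] [-0.037  0.032]
side 0.17 203 [-0.023 -0.01  -0.007] [-0.037  0.031]
top 0.09 83 [-0.014  0.003  0.011] [-0.035  0.026]
top 0.11 206 [-0.004  0.002  0.006] [-0.036  0.032]
top 0.13 207 [-0.006 -0.002  0.003] [-0.036  0.032]
top 0.15 200 [-0.01  -0.005  0.   ] [-0.036  0.03 ]
top 0.17 160 [-0.014 -0.008 -0.003] [-0.036  0.03 ]
[ 0.45635923 -0.00103917  0.21776339] -0.0826152634940629 [ 0.23966047 -0.44413942 -2.41093386] [0.03452211 0.2954795  0.0173007 ] 59.99986533075571 [-2.47908954e-01  3.38470616e-01  1.86897256e+00 -1.10681316e-04
  9.33203099e-01  1.32439512e+00]
antenna xy [ 0.59135909 -0.00123383]
[-0.00035909  0.00323383]
```

View pics/end.png

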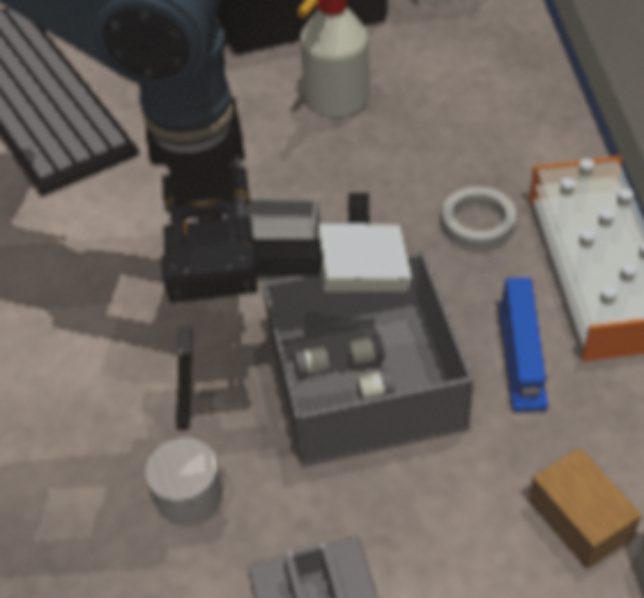

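The end crop shows the reader held level over the bin. The paddle's plain white side, at (365,255), faces up, so the antenna faces down. The pots are in the bin, the tray is flat, and the bystanders are undisturbed.

```bash
python3 -c "
from rig import order
print(order.hand_in())"
```

```text
the job is handed in; nothing more can be done
None
```

The job is handed in: all four pots were tipped into the bin, the empty tray is flat on the table and released, and the reader is held over the bin centre, about 10 cm above the rim, antenna face down and roughly 9° off level. The hand-in call gave no verdict.

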